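Finish the slat tower, then open the board-oil bottle

ROBOT

A 6-joint arm with a two-finger parallel gripper is mounted at the origin on the work surface. World frame = base frame: x ahead of the robot, y to its left, z up, the work surface at z = 0. Lengths are in m, angles in degrees, forces in N, time in s.
With the tool pointing down it reaches from about 0.375 to 0.825 m from the base axis. Payload 5.5 kg.
Tool frame: the origin (TCP) lies at the very end of the fingers, on their centre line; the grasp point (between the pads) lies 19 mm behind it; z points along the fingers, y is the line along which they close (so a half turn about z gives the same grasp; the last joint's range is limited). The gripper opens to 85 mm and grips with 20 to 120 N. Pads are 22 mm wide; open, the fingers measure 114 mm over their backs; the gripper's body (76 mm by 85 mm) begins 54 mm behind the grasp point. The pads swing forward as they close: fully open they stand 13 mm farther back than shut.
Start: joints at [-75.401, 17.962, -2.699, 69.339, 0, 90], TCP at [0.151, -0.581, 0.231] pointing down, gripper open.
Joint ranges: [-152.73, 152.73], [-39.44, 99.34], [-58.76, 71.6], [-118.89, 123.64], [-81.53, 83.1], [-180, 180]. Speed limits (degrees/s): [136.94, 136.94, 172.46, 180, 180, 180].

INTERFACE

Orientations are given as [roll, pitch, yaw] about the fixed x, y, z axes, in that order (R = Rz(yaw) Ry(pitch) Rx(roll)).
In Python, from plant import bot gives the robot as it stands. The module is installed in compiled form; this text tells all that it offers.
- The arm moves only by the tool arm_command, never from a script. Its argument "steps" is a list of rows, each a list of 5 numbers: the finger opening in cm, from 0 to 8.54, then the shift along the tool's x, y, z in parts of the range, where 1.0 means 75 cm, then the turn about the tool's z in normalised numbers (1 is pi rad). A call has 1 to 10 rows; each row is the pose to reach, as a shift and turn from the pose commanded when the call began, along the tool's axes at that moment; what a row does not reach only later rows make up. A row lasts 1/8 s, in which the tool goes at most 62.5 mm and 10.7 degrees, less where a joint would pass 70% of its speed; a pose out of reach is approached as far as the arm can. Shift and turn numbers lie between -1 and 1, and a call with a number outside is refused. A call with a gripper value outside its range is refused whole. The fingers move at their own pace and stop on an object; "force" is the grip in N (left out, the last holds). Time passes only in rows, so rows that repeat a pose let the fingers close. It gives the time, the measured TCP pose, the force, the opening and the grip force at its end, in the units of the state.
- bot.sense(): the state, without advancing time (a new reading comes with each control period).
- bot.capture(name): name is "scene" or "top" or "wrist"; returns (picture, depth): 420x560x3 uint8, red, green, blue; 420x560 float32, m along the optical axis (not along the pixel's ray), 0 where there is no reading.
- bot.camera_info(name): a dict with "K" (3x3 intrinsics, pixels), "origin" and "attitude" of the camera in the world. Camera axes: x right, y down, z forward; pixel columns grow to the right and rows downward; lengths in m; the calibration is good to about 2 mm. A picture is of the moment at which its call begins: read the wrist's pose just before it. camera_info takes no time and is no camera call; for the wrist camera it gives the pose at the moment of the call.
- bot.finish_job(): hands the job in; it is judged then, once.
The state is a dict: "time": time; "joint_positions": joint angles; "joint_vel": joint speeds; "joint_efforts": joint torques, N m; "tcp_pos": TCP position; "orientation": TCP orientation; "contact_force": force on the tool from outside, world axes, zero at the start; "torque": the same for the moment, N m; "gripper_width": finger opening in m; "grasp_force": force on a finger pad.
Only numpy, scipy, OpenCV 4.12 (cv2) and the standard library are available. Lean on these libraries where they do the work, as an engineer would, in place of code of your own. Each camera call takes 0.05 s, during which the arm holds its last target. There are 200 camera calls.

TASK

Pasta-drying slats are being stacked crosswise on a tray for oiling: lay the two loose slats gently, without dropping them, as the tower's third layer, flat across the top pair and straight above the bottom pair, and let go of them. Then open the squat oil bottle: press its push-and-turn safety cap down, twist it anticlockwise about a sixth of a turn while it is down, and lift it off. Finish while still holding the cap in the gripper, level and still, a few centimetres straight above the open neck, and leave everything else where it stands.

Things in the scene. Friction and masses are not known exactly. Their poses are not given: they have to be found in the camera images.
- tray: shallow aluminium tray, 190 x 190 mm, fixed, under the started tower; origin at the centre of its underside on the worktop. Floor 6 mm, rim 10 mm up. Bottom slats lie along tray x at tray y = +45 and -45 mm, second pair along tray y at x = +45 and -45 mm, top 34 mm above the worktop. The third pair goes along tray x, at y = +45 and -45 mm
- slat_a: one of the two loose slats, lying flat on the worktop: plain beech slat, 150 long x 24 wide x 14 mm thick, about 36 g; origin at the centre of its underside, x along its length, z up
- slat_b: the other loose slat, the same: plain beech slat, 150 long x 24 wide x 14 mm thick, about 36 g; origin at the centre of its underside, x along its length, z up
- low_a: slat of the tower's bottom layer (tray y = +45 mm), loose: plain beech slat, 150 long x 24 wide x 14 mm thick, about 36 g; origin at the centre of its underside, x along its length, z up
- low_b: slat of the tower's bottom layer (tray y = -45 mm), loose: plain beech slat, 150 long x 24 wide x 14 mm thick, about 36 g; origin at the centre of its underside, x along its length, z up
- mid_a: slat of the tower's second layer (tray x = +45 mm), loose: plain beech slat, 150 long x 24 wide x 14 mm thick, about 36 g; origin at the centre of its underside, x along its length, z up
- mid_b: slat of the tower's second layer (tray x = -45 mm), loose: plain beech slat, 150 long x 24 wide x 14 mm thick, about 36 g; origin at the centre of its underside, x along its length, z up
- bottle: squat grey oil bottle with a paper band in a steel holder screwed to the worktop: it cannot move or turn. Body 76 mm, holder foot 90 mm in diameter; flat shoulder (50 mm in diameter) 100 mm above the worktop; origin at the centre of its underside on the worktop, z up
- neck (a point): point on the bottle's axis, 131 mm above the worktop: the top of the spring pad in the neck while the cap is on (the pad rises 3 mm more when the cap is off)
- cap: white ribbed round push-and-turn cap, diameter 48 mm, height 28 mm, 30 g; origin at the centre of its lower rim, 7 mm above the bottle's shoulder (107 mm above the worktop) while on; z up. Press down 4 to 7 mm (7 is the hard stop) and, while down, turn anticlockwise from above: at 50 to 80 degrees (stop at 80; aim for 65) it lifts straight off. Clockwise or unpressed it is blocked
- pad (a joint): spring pad in the neck that pushes the cap up, 4 N at rest and 1 N more per mm: m pressed down from its height with the cap on (0 = cap at rest, 0.007 = fully pressed, -0.003 = cap off)
- glass: bystander: drinking glass, 68 mm in diameter, 85 mm high; origin at the centre of its underside
- salt_bowl: bystander: white bowl, 90 mm in diameter, 45 mm high; origin at the centre of its underside
- vinegar: bystander: tall green glass bottle with a small black cap, 56 mm in diameter, 190 mm high; origin at the centre of its underside
- spoon: bystander: wooden spoon lying on the worktop, handle towards its -x
- spice_jar: bystander: small jar, 52 mm in diameter, 80 mm high; origin at the centre of its underside
- egg_cup: bystander: white cup, 52 mm in diameter, 55 mm high; origin at the centre of its underside
There are look-alikes about, which are no part of the job. Of the things that look like the cap, the larger one is meant. Leave any orange look-alike of the slat_a alone.

How it is judged (in metres and radians):
On the way, in this order (a step that is already met when the one before it is completed fails the run):
1. both loose slats lie as the third layer of the tower and are let go ((((y of slat_a in the frame of tray between 0.025 and 0.065 m and x of slat_a in the frame of tray between -0.025 and 0.025 m and z of slat_a in the frame of tray between 0.03 and 0.038 m and angle between the x axis of slat_a and the x axis of tray, either way round below 0.2 rad and linear speed of slat_a below 0.03 m/s) and (y of slat_b in the frame of tray between -0.065 and -0.025 m and x of slat_b in the frame of tray between -0.025 and 0.025 m and z of slat_b in the frame of tray between 0.03 and 0.038 m and angle between the x axis of slat_b and the x axis of tray, either way round below 0.2 rad and linear speed of slat_b below 0.03 m/s)) or ((y of slat_a in the frame of tray between -0.065 and -0.025 m and x of slat_a in the frame of tray between -0.025 and 0.025 m and z of slat_a in the frame of tray between 0.03 and 0.038 m and angle between the x axis of slat_a and the x axis of tray, either way round below 0.2 rad and linear speed of slat_a below 0.03 m/s) and (y of slat_b in the frame of tray between 0.025 and 0.065 m and x of slat_b in the frame of tray between -0.025 and 0.025 m and z of slat_b in the frame of tray between 0.03 and 0.038 m and angle between the x axis of slat_b and the x axis of tray, either way round below 0.2 rad and linear speed of slat_b below 0.03 m/s))) and contact force between the fingers and slat_a below 0.05 N and contact force between the fingers and slat_b below 0.05 N), for 0.2 s.
2. the cap is pressed down against its spring, at least 3 mm (value of joint pad above 0.003 m), for 0.1 s.
At the end, for the whole second after the job is handed in: Both loose slats lie flat on the second layer, 25-65 mm to either side of the tray middle, within 0.2 rad of tray x; lower slats moved under 20 mm. Cap gripped (over 1 N), off the bottle, rim 15-150 mm above the neck point, within 40 mm of its axis, level within 0.26 rad, still ((((y of slat_a in the frame of tray between 0.025 and 0.065 m and x of slat_a in the frame of tray between -0.025 and 0.025 m and z of slat_a in the frame of tray between 0.03 and 0.038 m and angle between the x axis of slat_a and the x axis of tray, either way round below 0.2 rad and linear speed of slat_a below 0.03 m/s) and (y of slat_b in the frame of tray between -0.065 and -0.025 m and x of slat_b in the frame of tray between -0.025 and 0.025 m and z of slat_b in the frame of tray between 0.03 and 0.038 m and angle between the x axis of slat_b and the x axis of tray, either way round below 0.2 rad and linear speed of slat_b below 0.03 m/s)) or ((y of slat_a in the frame of tray between -0.065 and -0.025 m and x of slat_a in the frame of tray between -0.025 and 0.025 m and z of slat_a in the frame of tray between 0.03 and 0.038 m and angle between the x axis of slat_a and the x axis of tray, either way round below 0.2 rad and linear speed of slat_a below 0.03 m/s) and (y of slat_b in the frame of tray between 0.025 and 0.065 m and x of slat_b in the frame of tray between -0.025 and 0.025 m and z of slat_b in the frame of tray between 0.03 and 0.038 m and angle between the x axis of slat_b and the x axis of tray, either way round below 0.2 rad and linear speed of slat_b below 0.03 m/s))) and distance of each of low_a, low_b, mid_a, mid_b from where it was at the start of the episode below 0.02 m and z of cap in the frame of neck between 0.015 and 0.15 m and horizontal distance between cap and neck below 0.04 m and angle between cap's own z axis and vertical below 0.26 rad and contact force between the fingers and cap above 1 N and contact force between cap and bottle below 0.1 N and linear speed of cap below 0.03 m/s and angular speed of cap below 0.4 rad/s); the arm keeps its last pose, push and grip.
It fails at once if a loose slat is dropped (moves faster than 0.5 m/s with the fingers off it) ((linear speed of slat_a above 0.5 m/s and contact force between the fingers and slat_a below 0.02 N) or (linear speed of slat_b above 0.5 m/s and contact force between the fingers and slat_b below 0.02 N)).
It fails at once if a bystander is moved more than 30 mm (distance of any of glass, salt_bowl, vinegar, spoon, spice_jar, egg_cup from where it was at the start of the episode above 0.03 m).
It also fails if it takes over 64 s, if anything falls off the work surface, if the arm or the gripper's body presses on something with over 40 N, if the wrist force passes 120 N, or if a joint passes its speed limit or range.

## Working session

There is one attempt and no reset: what is moved stays moved. The work goes in short steps, Python scripts to look and compute and a tool call to move; the robot and the scene stay as the last step left them, time stands still between calls to the robot, and variables do not carry over. Pictures are saved under pics/ and viewed, at most 10 in all, crops included, and the job is handed in when it is done.

Besides the shell and the picture viewer there is one more tool, called after "Request:" by a JSON object that holds its "fn" and its "kwargs", one argument or row to a line. arm_command: Moves the arm, as the interface text tells. Its arguments: {"type":"object","properties":{"steps":{"type":"array","items":{"type":"array","items":{"type":"number"}}},"force":{"type":"number"}},"required":["steps"]}

```bash
mkdir -p pics; python3 - <<'E'
from plant import bot
import cv2, numpy as np
s=bot.sense(); print({k:np.round(v,3) for k,v in s.items()})
for n in ("scene","top"):
    im,d=bot.capture(n); np.savez(f"{n}.npz",im=im,d=d,**bot.camera_info(n))
    c=bot.camera_info(n); print(n,c)
    cv2.imwrite(f"pics/{n}0.png",im[:,:,::-1])
E
```

```text
{'time': np.float64(0.0), 'joint_positions': array([-7.5402e+01,  1.8004e+01, -2.7570e+00,  6.9338e+01,  1.0000e-03,
        9.0000e+01]), 'joint_vel': array([ 0.048, -0.061,  0.08 , -0.033,  0.015, -0.066]), 'joint_efforts': array([ 1.0000e-03, -5.3960e+01,  3.3974e+01,  1.9000e-02, -0.0000e+00,
       -0.0000e+00]), 'tcp_pos': array([ 0.151, -0.58 ,  0.23 ]), 'orientation': array([-1.79901e+02, -1.00000e-03,  1.45980e+01]), 'contact_force': array([-0.683,  0.798, -0.245]), 'torque': array([ 0.028,  0.023, -0.029]), 'grasp_force': np.float64(0.0), 'gripper_width': np.float64(0.085)}
scene {'K': array([[517.93269299,   0.        , 282.75833641],
       [  0.        , 517.93269299, 204.56249452],
       [  0.        ,   0.        ,   1.        ]]), 'origin': array([ 1.00380033, -0.8187014 ,  0.77593257]), 'attitude': array([-125.11304886,    1.00000035,   29.32673808])}
top {'K': array([[490.91814036,   0.        , 282.97048863],
       [  0.        , 490.91814036, 210.88601478],
       [  0.        ,   0.        ,   1.        ]]), 'origin': array([ 0.37524241, -0.0204376 ,  1.38637963]), 'attitude': array([-171.67487036,    0.40979249,  -91.05162637])}
```

View pics/top0.png

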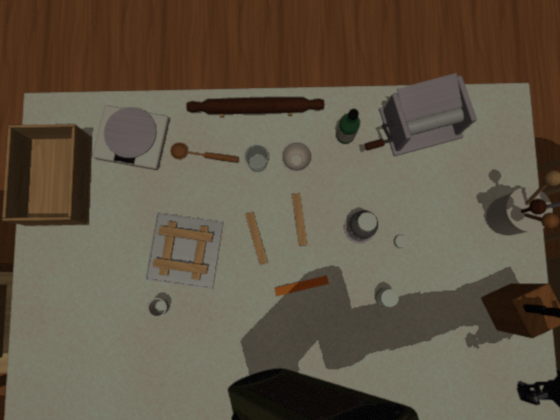

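View pics/scene0.png

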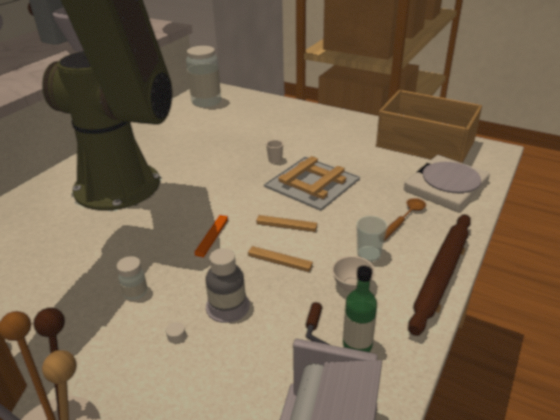

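Top view: the tower is at (185,250) and the loose beech slats at (257,237) and (300,219). The orange look-alike slat is at (301,286). The capped bottle is at (365,223), the small loose cap look-alike at (400,241), and the white-lidded spice jar at (387,296). Next I measure these and check the choice in a crop.

```bash
cat > h.py <<'E'
import numpy as np, cv2
from scipy.spatial.transform import Rotation as R
def rot(c): return R.from_euler('xyz',c['attitude'],degrees=True).as_matrix()
def cast(c,uv,z):
    uv=np.atleast_2d(uv).astype(float)
    r=np.c_[uv,np.ones(len(uv))]@np.linalg.inv(c['K']).T@rot(c).T
    return c['origin']+r*((z-c['origin'][2])/r[:,2])[:,None]
def cloud(c,d):
    v,u=np.indices(d.shape); p=np.stack([u*d,v*d,d],-1)@np.linalg.inv(c['K']).T
    return p@rot(c).T+c['origin']
def beech(im,s0=90):
    h=cv2.cvtColor(im,cv2.COLOR_RGB2HSV); 
    return ((h[...,0]>6)&(h[...,0]<22)&(h[...,1]>s0)&(h[...,2]>60)).astype(np.uint8)
E
python3 - <<'E'
from h import *
c=np.load('top.npz'); im=c['im'];d=c['d'];P=cloud(c,d)
h=cv2.cvtColor(im,cv2.COLOR_RGB2HSV)
for n,u,v in[('slatL',257,237),('slatR',300,219),('orange',301,286),('tray',185,222),('trayfl',185,250),('table',330,180),('cap',367,222),('mini',400,241),('mid',205,250),('spice',388,295)]:
    print(n,h[v,u],np.round(P[v,u],3))
m=beech(im); m[:, :90]=0
cs,_=cv2.findContours(m,cv2.RETR_EXTERNAL,cv2.CHAIN_APPROX_NONE)
for k in cs:
    if cv2.contourArea(k)<80: continue
    (a,b),wh,ang=cv2.minAreaRect(k); print('beech',np.round([a,b,*wh,ang],1),np.round(P[int(b),int(a)],3))
# cap: highest pts near bottle
for n,x0 in(('cap',P[222,367]),):
    k=(abs(P[...,2]-.135)<.006)&(np.hypot(P[...,0]-x0[0],P[...,1]-x0[1])<.06); q=P[k]; print(n,k.sum(),q.mean(0).round(4),q.min(0).round(4),q.max(0).round(4), cv2.minEnclosingCircle(q[:,:2].astype(np.float32)))
cv2.imwrite('pics/crop.png',cv2.resize(im[180:320,135:425,::-1],None,fx=2.7,fy=2.7,interpolation=2))
E
```

```text
slatL [ 16 134 118] [0.504 0.06  0.013]
slatR [ 16 131 117] [ 0.552 -0.062  0.018]
orange [ 10 216  78] [ 0.366 -0.06   0.016]
tray [ 18  23 111] [0.551 0.264 0.007]
trayfl [ 22  25 114] [0.472 0.264 0.003]
table [ 22  46 122] [ 0.665 -0.151  0.001]
cap [ 32  31 124] [ 0.526 -0.23   0.132]
mini [ 32  31 123] [ 0.484 -0.336  0.029]
mid [20 33 93] [0.47  0.207 0.007]
spice [ 36  28 126] [ 0.339 -0.285  0.083]
beech [551.5 322.5  13.   15.   90. ] [ 0.272 -0.642  0.198]
beech [542.2 300.4  26.8  26.8  63.4] [ 0.375 -0.02   1.386]
beech [301.2 285.4   9.6  54.6  76.5] [ 0.368 -0.06   0.01 ]
beech [182.5 249.8  54.7  53.6   7.9] [0.474 0.271 0.009]
beech [551.  220.   14.1  12.7  45. ] [ 0.5   -0.602  0.316]
beech [256.1 237.7  52.5   8.3  73.9] [0.504 0.063 0.014]
beech [299.  219.3  52.3   8.1  82.1] [ 0.552 -0.059  0.016]
beech [553. 178.  14.  12.  90.] [ 0.594 -0.615  0.317]
beech [204.6 152.2  67.7  15.4   3.8] [0.751 0.209 0.019]
beech [324.5  72.  144.  469.   90. ] [ 1.323 -0.21  -0.74 ]
cap 277 [ 0.5279 -0.2282  0.1353] [ 0.5046 -0.2512  0.1292] [ 0.5518 -0.2048  0.141 ] ((0.5284348726272583, -0.22842122614383698), 0.024724338203668594)
```

View pics/crop.png

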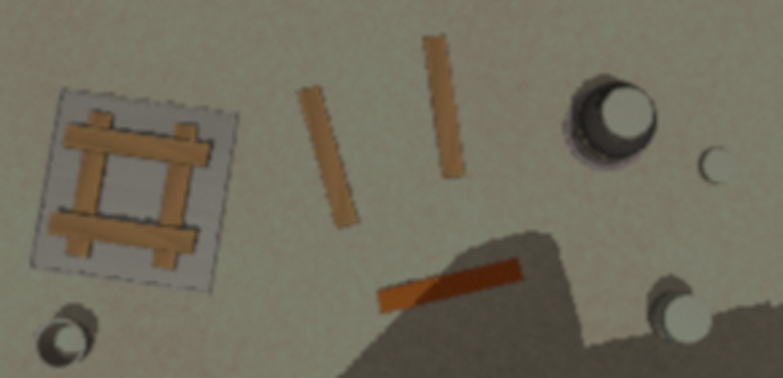

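The crop confirms the tower with its top pair lying left-right in the picture, the two plain loose slats, the orange one (left alone), the bottle cap (628,112) and the small look-alike (714,165). Now metric poses by casting mask contours onto the right planes, in both views.

```bash
python3 - <<'E'
from h import *
def rect(k,c,z):
    q=cast(c,k.reshape(-1,2),z)[:,:2]*1000
    (x,y),(w,l),a=cv2.minAreaRect(q.astype(np.float32))
    if w>l: a-=90; w,l=l,w
    # long axis direction: angle a+90
    return np.round([x,y,w,l,(a+90+90)%180-90],1)
for n in('top','scene'):
    c=np.load(n+'.npz'); im=c['im']; P=cloud(c,c['d'])
    m=beech(im)
    reg=lambda x0,x1,y0,y1:((P[...,0]>x0)&(P[...,0]<x1)&(P[...,1]>y0)&(P[...,1]<y1)&(P[...,2]<.06)).astype(np.uint8)
    print(n)
    for nm,r,z in(('loose',reg(.4,.66,-.11,.115),.014),):
        cs,_=cv2.findContours(m*r,cv2.RETR_EXTERNAL,cv2.CHAIN_APPROX_NONE)
        for k in cs:
            if cv2.contourArea(k)>100: print(nm,rect(k,c,z))
    # mid slats: beech with height >27mm
    r=reg(.36,.6,.16,.38)
    mm=(m*r*(P[...,2]>.026)).astype(np.uint8); mm=cv2.morphologyEx(mm,cv2.MORPH_OPEN,np.ones((3,3)))
    cs,_=cv2.findContours(mm,cv2.RETR_EXTERNAL,cv2.CHAIN_APPROX_NONE)
    for k in cs:
        if cv2.contourArea(k)>60: print('mid',rect(k,c,.034))
    cs,_=cv2.findContours(m*r,cv2.RETR_EXTERNAL,cv2.CHAIN_APPROX_NONE)
    for k in cs:
        if cv2.contourArea(k)>100: print('tower all',rect(k,c,.03))
    # tray outline by saturation/hue: rim 10mm
    h=cv2.cvtColor(im,cv2.COLOR_RGB2HSV)
    t=((h[...,1]<38)&(r>0)).astype(np.uint8)|(m*r); t=cv2.morphologyEx(t,cv2.MORPH_OPEN,np.ones((3,3)))
    k=max(cv2.findContours(t,cv2.RETR_EXTERNAL,cv2.CHAIN_APPROX_NONE)[0],key=cv2.contourArea); print('tray',rect(k,c,.010))
    q=P[(P[...,2]>.125)&(P[...,2]<.145)&(np.hypot(P[...,0]-.528,P[...,1]+.228)<.04)]
    print('cap',len(q),(cv2.minEnclosingCircle(q[:,:2].astype(np.float32))),q[:,2].mean())
    # bystander tops
    obst=((P[...,2]>.025)&(P[...,2]<.3)&(P[...,0]>.2)&(P[...,0]<.9)&(abs(P[...,1])<.5)).astype(np.uint8)
    N,L,S,C=cv2.connectedComponentsWithStats(obst)
    if n=='top':
        for i in range(1,N):
            if S[i,4]>25: q=P[L==i]; print('obst',q[:,:2].min(0).round(3),q[:,:2].max(0).round(3),q[:,2].max().round(3))
E
```

```text
top
loose [502.3  62.5  23.  147.9  15.5]
loose [552.1 -59.   22.9 148.6   6.5]
mid [427.3 271.4  23.8 148.3  80.9]
mid [516.  257.6  24.3 147.9  81.1]
tower all [471.1 265.1 147.6 149.3  81. ]
tray [470.5 263.5 201.6 218.   84.9]
cap 287 ((0.5284348726272583, -0.22842122614383698), 0.024724338203668594) 0.13517841362394556
obst [ 0.723 -0.5  ] [ 0.9   -0.235] 0.151
obst [ 0.861 -0.136] [0.9   0.259] 0.06
obst [0.705 0.315] [0.894 0.5  ] 0.048
obst [ 0.769 -0.223] [ 0.822 -0.168] 0.197
obst [ 0.683 -0.096] [ 0.771 -0.012] 0.053
obst [0.688 0.026] [0.755 0.092] 0.094
obst [ 0.49  -0.266] [ 0.565 -0.19 ] 0.143
obst [0.494 0.184] [0.538 0.334] 0.044
obst [0.406 0.198] [0.452 0.348] 0.045
obst [ 0.308 -0.31 ] [ 0.359 -0.261] 0.088
obst [0.294 0.303] [0.344 0.354] 0.062
scene
loose [555.6 -64.9  36.1 153.3   6.7]
loose [505.8  56.1  38.9 150.8  15.4]
mid [517.8 252.5  30.7 159.3  81.2]
mid [429.9 266.4  32.6 160.   81.1]
tower all [484.2 260.7 155.8 165.3  80.9]
tray [470.3 289.6 160.  169.8  80.9]
cap 426 ((0.5282920002937317, -0.2321510910987854), 0.026403868570923805) 0.13386910673960217
```

```bash
cat >> h.py <<'E'
def go(x,y,z,yaw):
    from plant import bot
    s=bot.sense(); A=R.from_euler('xyz',s['orientation'],degrees=True).as_matrix()
    t=A.T@(np.array([x,y,z])-s['tcp_pos'])*100
    w=(s['orientation'][2]-yaw+90)%180-90
    print('t',round(float(s['time']),2),'tcp',np.round(s['tcp_pos'],4),np.round(s['orientation'],2),'w',round(float(s['gripper_width']),4),'F',np.round(s['contact_force'],1),'grip',round(float(s['grasp_force']),1),'q6',round(float(s['joint_positions'][5]),1))
    print('shift cm',np.round(t,2),'turn',round(float(np.radians(w)),4))
E
python3 -c "
from h import *
go(.552,-.059,.2,6.5)"
```

```text
t 0.1 tcp [ 0.1511 -0.5801  0.2305] [-179.91    0.     14.6 ] w 0.0856 F [ 0.3  1.6 -1.2] grip 0.0 q6 90.0
shift cm [ 51.93 -40.32   3.11] turn 0.1413
```

The manual's scale: shifts go in shares of 75 cm and turns go in shares of pi rad. Converting my numbers, 51.9 cm / 75 = 0.692, -40.3 cm / 75 = -0.5373, 0.14 rad / 3.1416 = 0.0446.

Request:
{"fn": "arm_command", "kwargs": {
  "steps": [
    [8.5,0.692,-0.5373,0.0413,0.0446],
    [8.5,0.692,-0.5373,0.0413,0.0446],
    [8.5,0.692,-0.5373,0.0413,0.0446],
    [8.5,0.692,-0.5373,0.0413,0.0446],
    [8.5,0.692,-0.5373,0.0413,0.0446],
    [8.5,0.692,-0.5373,0.0413,0.0446],
    [8.5,0.692,-0.5373,0.0413,0.0446],
    [8.5,0.692,-0.5373,0.0413,0.0446],
    [8.5,0.692,-0.5373,0.0413,0.0446],
    [8.5,0.692,-0.5373,0.0413,0.0446]
  ],
  "force": 30
}}

```text
time: 1.35
tcp_pos: [0.5327, -0.0839, 0.2016]
orientation: [180.0, 0.0, 6.6]
contact_force: [0.1, -1.8, 0.4]
gripper_width: 0.0852
grasp_force: 0.0
```

```bash
python3 -c "
from h import *
go(.552,-.059,.13,6.5)"
```

```text
t 1.35 tcp [ 0.5327 -0.0839  0.2016] [1.7999e+02 1.0000e-02 6.5900e+00] w 0.0852 F [ 0.1 -1.8  0.4] grip 0.0 q6 164.5
shift cm [ 2.2  -2.26  7.16] turn 0.0015
```

q6 is near its limit, so I'll use the half-turned grasp (yaw +180).

To row units: 4 cm / 75 = 0.0533, -2.3 cm / 75 = -0.0307, -1.8 rad / 3.1416 = -0.573.

Request:
{"fn": "arm_command", "kwargs": {
  "steps": [
    [8.5,0.0133,-0.0133,0.0267,-0.0573],
    [8.5,0.0293,-0.0307,0.0533,-0.1146],
    [8.5,0.0293,-0.0307,0.0533,-0.1719],
    [8.5,0.0293,-0.0307,0.0533,-0.2292],
    [8.5,0.0293,-0.0307,0.0533,-0.2865],
    [8.5,0.0293,-0.0307,0.0533,-0.3438],
    [8.5,0.0293,-0.0307,0.0533,-0.4011],
    [8.5,0.0293,-0.0307,0.0533,-0.4584],
    [8.5,0.0293,-0.0307,0.0533,-0.5157],
    [8.5,0.0293,-0.0307,0.0533,-0.573]
  ]
}}

```text
time: 2.6
tcp_pos: [0.5507, -0.0604, 0.1614]
orientation: [-180.0, -0.0, 110.0]
contact_force: [-0.1, -0.3, -0.3]
gripper_width: 0.085
grasp_force: 0.0
```

To row units: -1.34 rad / 3.1416 = -0.4265.

Request:
{"fn": "arm_command", "kwargs": {
  "steps": [
    [8.5,0,0,0,-0.0573],
    [8.5,0,0,0,-0.1146],
    [8.5,0,0,0,-0.1719],
    [8.5,0,0,0,-0.2292],
    [8.5,0,0,0,-0.2865],
    [8.5,0,0,0,-0.3438],
    [8.5,0,0,0,-0.4011],
    [8.5,0,0,0,-0.4265],
    [8.5,0,0,0,-0.4265]
  ]
}}

```text
time: 3.72
tcp_pos: [0.5508, -0.0604, 0.1615]
orientation: [180.0, -0.0, -173.6]
contact_force: [-0.1, -0.1, -0.3]
gripper_width: 0.0849
grasp_force: 0.0
```

```bash
python3 - <<'E'
from h import *
from plant import bot
go(.552,-.059,.003,6.5)
c=bot.camera_info('wrist'); im,d=bot.capture('wrist'); cv2.imwrite('pics/w1.png',im[:,:,::-1])
m=beech(im); P=cloud(c,d)
for k in cv2.findContours(m,cv2.RETR_EXTERNAL,cv2.CHAIN_APPROX_NONE)[0]:
    if cv2.contourArea(k)>2000:
        q=cast(c,k.reshape(-1,2),.014)[:,:2]*1000
        print(cv2.boundingRect(k),cv2.minAreaRect(q.astype(np.float32)),np.median(P[...,2][m>0]))
E
```

```text
t 3.73 tcp [ 0.5508 -0.0604  0.1615] [ 1.7999e+02 -4.0000e-02 -1.7357e+02] w 0.0849 F [-0.1 -0.1 -0.3] grip 0.0 q6 -12.7
shift cm [-0.15  0.12 15.85] turn -0.0012
(269, 104, 31, 169) ((554.235595703125, -59.93199157714844), (149.153076171875, 24.305191040039062), 6.523918628692627) 0.013802602562336036
(415, 54, 38, 184) ((504.9765625, 59.74704360961914), (149.35794067382812, 28.134681701660156), 15.213042259216309) 0.013802602562336036
```

View pics/w1.png

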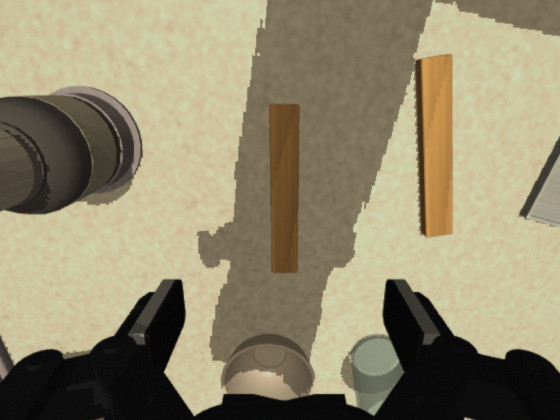

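The wrist view shows the slat at (285,188), centred between the fingers, within 2 mm of the top-view estimate. Descend and grip.

To row units: 15.8 cm / 75 = 0.2107, 14 cm / 75 = 0.1867.

Request:
{"fn": "arm_command", "kwargs": {
  "steps": [
    [8.5,-0.0027,0.0013,0.0667,0],
    [8.5,-0.0027,0.0013,0.1333,0],
    [8.5,-0.0027,0.0013,0.1867,0],
    [8.5,-0.0027,0.0013,0.2107,0],
    [6,-0.0027,0.0013,0.2107,0],
    [1.5,-0.0027,0.0013,0.2107,0],
    [1.5,-0.0027,0.0013,0.2107,0],
    [1.5,-0.0027,0.0013,0.2107,0],
    [1.5,-0.0027,0.0013,0.2107,0],
    [1.5,-0.0027,0.0013,0.2107,0]
  ],
  "force": 30
}}

```text
time: 5.03
tcp_pos: [0.5542, -0.0593, 0.0052]
orientation: [-180.0, 0.1, -173.5]
contact_force: [0.4, -0.4, 7.6]
gripper_width: 0.0229
grasp_force: 30.2
```

```bash
python3 - <<'E'
from h import *
go(.553,-.0595,.1,6.5)
E
```

```text
t 5.03 tcp [ 0.5542 -0.0593  0.0052] [-1.7997e+02  1.4000e-01 -1.7352e+02] w 0.0229 F [ 0.4 -0.4  7.6] grip 30.2 q6 -12.6
shift cm [ 0.1  -0.01 -9.48] turn -0.0004
```

Gripped (22.9 mm). Lift, carry over the near slot.

To row units: -9.5 cm / 75 = -0.1267, -6 cm / 75 = -0.08.

Request:
{"fn": "arm_command", "kwargs": {
  "steps": [
    [1.5,0,0,-0.0133,0],
    [1.5,0,0,-0.04,0],
    [1.5,0,0,-0.08,0],
    [1.5,0,0,-0.1267,0]
  ]
}}

```text
time: 5.52
tcp_pos: [0.5524, -0.0591, 0.0999]
orientation: [180.0, -0.1, -173.5]
contact_force: [0.4, 0.5, 0.3]
gripper_width: 0.0231
grasp_force: 29.5
```

```bash
python3 - <<'E'
from h import *
go(.4655,.219,.1,-8.9)
E
```

```text
t 5.53 tcp [ 0.5524 -0.0591  0.0999] [ 1.7999e+02 -6.0000e-02 -1.7352e+02] w 0.0231 F [0.4 0.5 0.3] grip 29.5 q6 -12.6
shift cm [ 5.49 28.62 -0.  ] turn 0.2685
```

To row units: 28.6 cm / 75 = 0.3813, 27.5 cm / 75 = 0.3667, 0.27 rad / 3.1416 = 0.0859.

Request:
{"fn": "arm_command", "kwargs": {
  "steps": [
    [1.5,0.0107,0.0533,0,0.0159],
    [1.5,0.0227,0.12,0,0.0318],
    [1.5,0.036,0.1867,0,0.0477],
    [1.5,0.0493,0.2533,0,0.0637],
    [1.5,0.0613,0.32,0,0.0796],
    [1.5,0.0707,0.3667,0,0.0859],
    [1.5,0.0733,0.3813,0,0.0859],
    [1.5,0.0733,0.3813,0,0.0859],
    [1.5,0.0733,0.3813,0,0.0859]
  ]
}}

```text
time: 6.65
tcp_pos: [0.4664, 0.2177, 0.0989]
orientation: [-180.0, 0.0, 171.0]
contact_force: [0.4, 0.0, -0.0]
gripper_width: 0.0228
grasp_force: 29.6
```

```bash
python3 - <<'E'
from h import *
from plant import bot
go(.4655,.219,.0395,-8.9)
c=bot.camera_info('wrist'); im,d=bot.capture('wrist'); cv2.imwrite('pics/w2.png',im[:,:,::-1])
E
```

```text
t 6.65 tcp [0.4664 0.2177 0.0989] [-1.7997e+02  1.0000e-02  1.7095e+02] w 0.0228 F [ 0.4  0.  -0. ] grip 29.6 q6 34.1
shift cm [0.11 0.11 5.94] turn -0.0025
```

View pics/w2.png

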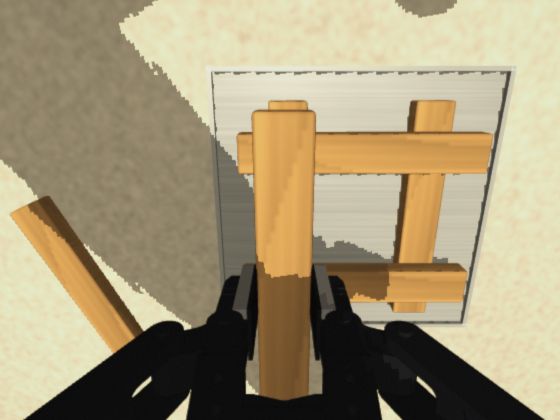

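The held slat (285,200) is aligned above the bottom slat (288,105) and square to the second layer. Lower and release.

To row units: 6 cm / 75 = 0.08, 5.95 cm / 75 = 0.0793.

Request:
{"fn": "arm_command", "kwargs": {
  "steps": [
    [1.5,0.0013,0.0013,0.04,0],
    [1.5,0.0013,0.0013,0.0667,0],
    [1.5,0.0013,0.0013,0.076,0],
    [1.5,0.0013,0.0013,0.0793,0],
    [1.5,0.0013,0.0013,0.08,0],
    [1.5,0.0013,0.0013,0.08,0]
  ]
}}

```text
time: 7.45
tcp_pos: [0.4658, 0.2201, 0.0395]
orientation: [180.0, 0.1, 171.0]
contact_force: [1.1, -0.8, -0.8]
gripper_width: 0.0229
grasp_force: 29.5
```

To row units: -8 cm / 75 = -0.1067, -5 cm / 75 = -0.0667.

Request:
{"fn": "arm_command", "kwargs": {
  "steps": [
    [2.6,0,0,0,0],
    [3,0,0,0,0],
    [4,0,0,0,0],
    [5,0,0,0,0],
    [5,0,0,0,0],
    [5,0,0,-0.0267,0],
    [5,0,0,-0.0667,0],
    [5,0,0,-0.1067,0]
  ]
}}

```text
time: 8.45
tcp_pos: [0.465, 0.2198, 0.1195]
orientation: [-180.0, -0.0, 171.0]
contact_force: [1.1, 0.0, 0.0]
gripper_width: 0.0499
grasp_force: 0.0
```

```bash
python3 - <<'E'
from h import *
go(.5035,.061,.12,15.4)
E
```

```text
t 8.45 tcp [0.465  0.2198 0.1195] [-1.7998e+02 -3.0000e-02  1.7101e+02] w 0.0499 F [1.1 0.  0. ] grip 0.0 q6 34.3
shift cm [ -6.29 -15.08  -0.05] turn -0.4256
```

To row units: -15.1 cm / 75 = -0.2013, -10 cm / 75 = -0.1333, -0.426 rad / 3.1416 = -0.1356.

Request:
{"fn": "arm_command", "kwargs": {
  "steps": [
    [6,-0.0267,-0.0667,0,-0.0477],
    [8.5,-0.0533,-0.1333,0,-0.0955],
    [8.5,-0.084,-0.2013,0,-0.1356],
    [8.5,-0.084,-0.2013,0,-0.1356],
    [8.5,-0.084,-0.2013,0,-0.1356],
    [8.5,-0.084,-0.2013,0,-0.1356]
  ]
}}

```text
time: 9.2
tcp_pos: [0.5035, 0.062, 0.1187]
orientation: [180.0, -0.0, -164.5]
contact_force: [-0.3, 0.1, 0.0]
gripper_width: 0.0849
grasp_force: 0.0
```

```bash
python3 - <<'E'
from h import *
from plant import bot
go(.5035,.061,.005,15.4)
c=bot.camera_info('top'); im,d=bot.capture('top'); P=cloud(c,d)
m=beech(im)&(P[...,2]>.04)&(P[...,1]>.16)&(P[...,1]<.38)&(P[...,0]<.6)&(P[...,0]>.35)&(P[...,2]<.07)
m=m.astype(np.uint8)
for k in cv2.findContours(m,cv2.RETR_EXTERNAL,cv2.CHAIN_APPROX_NONE)[0]:
    if cv2.contourArea(k)>100: print('placed',cv2.minAreaRect((cast(c,k.reshape(-1,2),.048)[:,:2]*1000).astype(np.float32)),np.median(P[...,2][m>0]))
E
```

```text
t 9.2 tcp [0.5035 0.062  0.1187] [ 1.7998e+02 -1.0000e-02 -1.6451e+02] w 0.0849 F [-0.3  0.1  0. ] grip 0.0 q6 -8.5
shift cm [ 0.03 -0.1  11.37] turn 0.0015
placed ((464.30487060546875, 221.75633239746094), (25.754392623901367, 146.3760223388672), 82.0665512084961) 0.048131563235400465
```

First slat sits at (464,222), top at 48 mm, angle −8°: right. Pick the second.

To row units: 11.4 cm / 75 = 0.152, 11.3 cm / 75 = 0.1507.

Request:
{"fn": "arm_command", "kwargs": {
  "steps": [
    [8.5,0,-0.0013,0.0667,0],
    [8.5,0,-0.0013,0.12,0],
    [8.5,0,-0.0013,0.1507,0],
    [6,0,-0.0013,0.152,0],
    [1.5,0,-0.0013,0.152,0],
    [1.5,0,-0.0013,0.152,0],
    [1.5,0,-0.0013,0.152,0],
    [1.5,0,-0.0013,0.152,0],
    [1.5,0,-0.0013,0.152,0]
  ]
}}

```text
time: 10.38
tcp_pos: [0.5054, 0.0603, 0.0063]
orientation: [180.0, 0.2, -164.6]
contact_force: [-1.6, 1.1, 7.0]
gripper_width: 0.0228
grasp_force: 30.0
```

To row units: -12 cm / 75 = -0.16, -8 cm / 75 = -0.1067.

Request:
{"fn": "arm_command", "kwargs": {
  "steps": [
    [1.5,0,0,-0.0133,0],
    [1.5,0,0,-0.0533,0],
    [1.5,0,0,-0.1067,0],
    [1.5,0,0,-0.16,0],
    [1.5,0,0,-0.16,0]
  ]
}}

```text
time: 11.0
tcp_pos: [0.5069, 0.0601, 0.1287]
orientation: [-179.9, 0.4, -164.6]
contact_force: [0.3, 0.3, -0.5]
gripper_width: 0.023
grasp_force: 29.6
```

```bash
python3 - <<'E'
from h import *
go(.4795,.308,.125,-8.9)
E
```

```text
t 11.0 tcp [0.5069 0.0601 0.1287] [-179.93    0.39 -164.59] w 0.023 F [ 0.3  0.3 -0.5] grip 29.6 q6 -8.6
shift cm [-3.95 24.62  0.37] turn 0.4244
```

To row units: 24.6 cm / 75 = 0.328, 23 cm / 75 = 0.3067, 0.424 rad / 3.1416 = 0.135.

Request:
{"fn": "arm_command", "kwargs": {
  "steps": [
    [1.5,-0.0093,0.0533,0.004,0.0255],
    [1.5,-0.0187,0.12,0.004,0.0509],
    [1.5,-0.0293,0.1867,0.004,0.0764],
    [1.5,-0.04,0.2533,0.004,0.1019],
    [1.5,-0.0507,0.3067,0.004,0.1273],
    [1.5,-0.0533,0.328,0.004,0.135],
    [1.5,-0.0533,0.328,0.004,0.135],
    [1.5,-0.0533,0.328,0.004,0.135]
  ]
}}

```text
time: 12.0
tcp_pos: [0.4769, 0.3067, 0.1213]
orientation: [-179.9, -0.0, 171.1]
contact_force: [-0.2, -0.8, 0.2]
gripper_width: 0.0233
grasp_force: 29.7
```

```bash
python3 - <<'E'
from h import *
go(.4795,.308,.04,-8.9)
E
```

```text
t 12.0 tcp [0.4769 0.3067 0.1213] [-1.7993e+02 -4.0000e-02  1.7113e+02] w 0.0233 F [-0.2 -0.8  0.2] grip 29.7 q6 41.6
shift cm [-0.25  0.18  8.13] turn 0.0005
```

To row units: 8.15 cm / 75 = 0.1087, 8.05 cm / 75 = 0.1073.

Request:
{"fn": "arm_command", "kwargs": {
  "steps": [
    [1.5,-0.0027,0.0013,0.0533,0],
    [1.5,-0.0027,0.0013,0.0933,0],
    [1.5,-0.0027,0.0013,0.104,0],
    [1.5,-0.0027,0.0013,0.1073,0],
    [1.5,-0.0027,0.0013,0.1087,0],
    [1.5,-0.0027,0.0013,0.1087,0]
  ]
}}

```text
time: 12.75
tcp_pos: [0.4801, 0.3088, 0.0414]
orientation: [179.9, 0.1, 171.1]
contact_force: [-0.0, 0.7, -0.5]
gripper_width: 0.023
grasp_force: 29.7
```

To row units: -18 cm / 75 = -0.24, -13 cm / 75 = -0.1733.

Request:
{"fn": "arm_command", "kwargs": {
  "steps": [
    [2.6,0,0,0,0],
    [3,0,0,0,0],
    [4,0,0,0,0],
    [5,0,0,0,0],
    [5,0,0,0,0],
    [5,0,0,-0.04,0],
    [5,0,0,-0.1067,0],
    [5,0,0,-0.1733,0],
    [5,0,0,-0.24,0]
  ]
}}

```text
time: 13.88
tcp_pos: [0.4792, 0.3082, 0.222]
orientation: [180.0, 0.0, 171.1]
contact_force: [0.8, 0.4, -0.7]
gripper_width: 0.0501
grasp_force: 0.0
```

```bash
python3 - <<'E'
from h import *
go(.528,-.2285,.22,15)
E
```

```text
t 13.88 tcp [0.4792 0.3082 0.222 ] [180.     0.   171.13] w 0.0501 F [ 0.8  0.4 -0.7] grip 0.0 q6 41.6
shift cm [-13.1  -52.28   0.2 ] turn -0.4167
```

To row units: -52.3 cm / 75 = -0.6973, -13.1 cm / 75 = -0.1747.

Request:
{"fn": "arm_command", "kwargs": {
  "steps": [
    [5,-0.1747,-0.6973,0,0],
    [8.5,-0.1747,-0.6973,0,0],
    [8.5,-0.1747,-0.6973,0,0],
    [8.5,-0.1747,-0.6973,0,0],
    [8.5,-0.1747,-0.6973,0,0],
    [8.5,-0.1747,-0.6973,0,0],
    [8.5,-0.1747,-0.6973,0,0],
    [8.5,-0.1747,-0.6973,0,0],
    [8.5,-0.1747,-0.6973,0,0],
    [8.5,-0.1747,-0.6973,0,0]
  ],
  "force": 80
}}

```text
time: 15.12
tcp_pos: [0.528, -0.2313, 0.22]
orientation: [-180.0, -0.0, 170.9]
contact_force: [0.1, 0.1, -0.1]
gripper_width: 0.0851
grasp_force: 0.0
```

```bash
python3 - <<'E'
from h import *
from plant import bot
c=bot.camera_info('top'); im,d=bot.capture('top'); P=cloud(c,d)
m=beech(im)&(P[...,2]>.04)&(P[...,1]>.16)&(P[...,1]<.38)&(P[...,0]<.6)&(P[...,0]>.35)&(P[...,2]<.07)
m=m.astype(np.uint8)
for k in cv2.findContours(m,cv2.RETR_EXTERNAL,cv2.CHAIN_APPROX_NONE)[0]:
    if cv2.contourArea(k)>100: print('placed',cv2.minAreaRect((cast(c,k.reshape(-1,2),.048)[:,:2]*1000).astype(np.float32)),np.median(P[...,2][m>0]))
go(.528,-.2285,.114,-8.9)
c=bot.camera_info('wrist'); im,d=bot.capture('wrist'); P=cloud(c,d); cv2.imwrite('pics/w3.png',im[:,:,::-1])
k=(P[...,2]>.127)&(P[...,2]<.143)&(np.hypot(P[...,0]-.528,P[...,1]+.2285)<.045); q=P[k]
print(k.sum(),q[:,2].mean(),cv2.minEnclosingCircle(q[:,:2].astype(np.float32)),q.min(0),q.max(0))
E
```

```text
placed ((464.6757507324219, 220.68917846679688), (26.500350952148438, 147.5837860107422), 81.25830078125) 0.048207718189344106
placed ((477.6986999511719, 310.1235046386719), (25.67060089111328, 147.43325805664062), 81.34703826904297) 0.048207718189344106
t 15.18 tcp [ 0.5279 -0.2296  0.22  ] [ 1.7997e+02 -3.0000e-02  1.7099e+02] w 0.0849 F [-0.9  0.8 -0.3] grip 0.0 q6 -14.5
shift cm [-0.   0.1 10.6] turn -0.0019
3709 0.1346685607504506 ((0.5297423601150513, -0.23068144917488098), 0.024492589756846428) [ 0.5054701  -0.25484232  0.12706581] [ 0.55413188 -0.20683966  0.13724086]
```

View pics/w3.png

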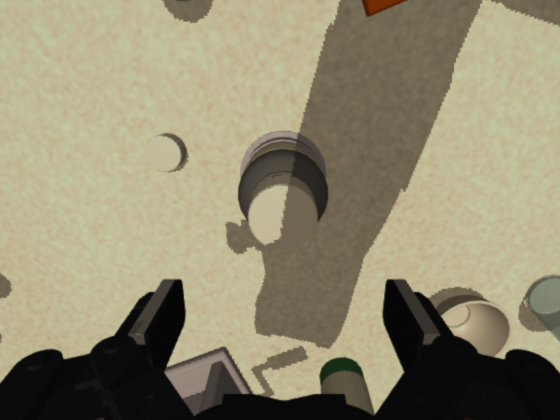

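Both slats are placed properly (z 48 mm, ±45 mm). The wrist view shows the cap at (283,210) between the open fingers, and the small look-alike at (165,153). Descend and grip.

To row units: 10.6 cm / 75 = 0.1413, 9 cm / 75 = 0.12.

Request:
{"fn": "arm_command", "kwargs": {
  "steps": [
    [8.5,-0.0013,0,0.0667,0],
    [8.5,-0.0013,0,0.12,0],
    [8.5,-0.0013,0,0.1413,0],
    [8.5,-0.0013,0,0.1413,0],
    [4.2,-0.0013,0,0.1413,0],
    [4.2,-0.0013,0,0.1413,0],
    [4.2,-0.0013,0,0.1413,0],
    [4.2,-0.0013,0,0.1413,0],
    [4.2,-0.0013,0,0.1413,0]
  ],
  "force": 80
}}

```text
time: 16.35
tcp_pos: [0.5303, -0.2295, 0.1159]
orientation: [-179.9, 0.2, 171.1]
contact_force: [0.8, -0.6, 6.2]
gripper_width: 0.0454
grasp_force: 80.9
```

To row units: 0.5 cm / 75 = 0.0067, 0.3 cm / 75 = 0.004.

Request:
{"fn": "arm_command", "kwargs": {
  "steps": [
    [4.2,0,0,0.004,0],
    [4.2,0,0,0.0067,0],
    [4.2,0,0,0.0067,0],
    [4.2,0,0,0.0067,0]
  ]
}}

```text
time: 16.85
tcp_pos: [0.5303, -0.2296, 0.1111]
orientation: [-179.9, 0.2, 171.1]
contact_force: [0.0, -0.1, 8.5]
gripper_width: 0.0456
grasp_force: 81.4
```

To row units: 0.2 cm / 75 = 0.0027, 0.1 cm / 75 = 0.0013.

Request:
{"fn": "arm_command", "kwargs": {
  "steps": [
    [4.2,0,0,0.0013,0],
    [4.2,0,0,0.0027,0],
    [4.2,0,0,0.0027,0],
    [4.2,0,0,0.0027,0]
  ]
}}

```text
time: 17.35
tcp_pos: [0.5304, -0.2296, 0.11]
orientation: [-179.9, 0.2, 171.1]
contact_force: [-3.6, 0.6, 13.8]
gripper_width: 0.0459
grasp_force: 81.9
```

Hard stop reached. Back off 1 mm and twist anticlockwise (negative tool turn).

To row units: -0.1 cm / 75 = -0.0013, -1.14 rad / 3.1416 = -0.3629.

Request:
{"fn": "arm_command", "kwargs": {
  "steps": [
    [4.2,0,0,-0.0013,0],
    [4.2,0,0,-0.0013,-0.0446],
    [4.2,0,0,-0.0013,-0.0891],
    [4.2,0,0,-0.0013,-0.1337],
    [4.2,0,0,-0.0013,-0.1783],
    [4.2,0,0,-0.0013,-0.2228],
    [4.2,0,0,-0.0013,-0.2674],
    [4.2,0,0,-0.0013,-0.3119],
    [4.2,0,0,-0.0013,-0.3629],
    [4.2,0,0,-0.0013,-0.3629]
  ]
}}

```text
time: 18.6
tcp_pos: [0.5309, -0.2293, 0.1106]
orientation: [-179.8, 0.1, -123.5]
contact_force: [-0.3, -0.3, 10.1]
gripper_width: 0.0456
grasp_force: 81.5
```

```bash
python3 - <<'E'
from h import *
from plant import bot
go(.529,-.23,.18,56)
print(bot.sense()['torque'])
E
```

```text
t 18.6 tcp [ 0.5309 -0.2293  0.1106] [-1.7977e+02  7.0000e-02 -1.2348e+02] w 0.0456 F [-0.3 -0.3 10.1] grip 81.5 q6 -79.9
shift cm [ 0.15  0.1  -6.94] turn 0.009
[ 0.04768409  0.03607438 -0.00866479]
```

To row units: -1.8 cm / 75 = -0.024, -1.4 cm / 75 = -0.0187.

Request:
{"fn": "arm_command", "kwargs": {
  "steps": [
    [4.2,0,0,-0.0053,0],
    [4.2,0,0,-0.012,0],
    [4.2,0,0,-0.0187,0],
    [4.2,0,0,-0.024,0],
    [4.2,0,0,-0.024,0]
  ]
}}

```text
time: 19.23
tcp_pos: [0.529, -0.2286, 0.1263]
orientation: [180.0, -0.0, -123.6]
contact_force: [1.1, -0.2, -0.3]
gripper_width: 0.0457
grasp_force: 81.6
```

Free of the bottle. Raise until the rim is about 5 cm above the neck.

To row units: -6.5 cm / 75 = -0.0867, -5.5 cm / 75 = -0.0733.

Request:
{"fn": "arm_command", "kwargs": {
  "steps": [
    [4.2,0,0,-0.02,0],
    [4.2,0,0,-0.0467,0],
    [4.2,0,0,-0.0733,0],
    [4.2,0,0,-0.0867,0],
    [4.2,0,0,-0.0867,0],
    [4.2,0,0,-0.0867,0],
    [4.2,0,0,-0.0867,0],
    [4.2,0,0,-0.0867,0]
  ]
}}

```text
time: 20.23
tcp_pos: [0.5288, -0.2286, 0.1907]
orientation: [179.9, -0.0, -123.6]
contact_force: [-0.2, -0.1, 0.3]
gripper_width: 0.0459
grasp_force: 81.7
```

```bash
python3 - <<'E'
from h import *
from plant import bot
go(.5295,-.23,.19,56)
im,d=bot.capture('scene'); cv2.imwrite('pics/s2.png',im[:,:,::-1])
E
```

```text
t 20.23 tcp [ 0.5288 -0.2286  0.1907] [ 1.7994e+02 -1.0000e-02 -1.2355e+02] w 0.0459 F [-0.2 -0.1  0.3] grip 81.7 q6 -79.8
shift cm [ 0.08 -0.14  0.07] turn 0.0078
```

View pics/s2.png

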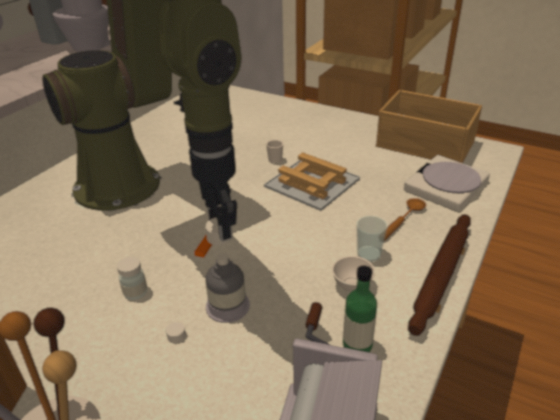

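The scene view shows the cap held at (215,228) above the open neck (222,262). The tower has its third layer at (312,175), and the bystanders have not moved.

```bash
python3 -c "
from plant import bot
print(bot.finish_job())"
```

```text
the job is handed in; nothing more can be done
None
```

The job is handed in (no verdict shown): both loose slats lie released as the tower's third layer, and the gripper holds the cap level, its rim about 5 cm above the open neck, with about 20 of the 64 s used.

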